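# Tip the guide rollers off the sorting board, then tray the modules

### The job

The white sorting board carries a mix of orange guide rollers and flat aluminium modules. Tip the board with one of its yellow press tabs so that all three rollers roll off into the blue trough while both modules stay on the board; never touch the rollers with the robot, and if a module lies in a roller's way, shift it to another spot on the board, tipping more than once if need be. Then put both modules in the black tray, lying flat on its floor, right way up and not on top of one another, and leave the green box, the bottle and the screwdriver where they are.

Things in the scene. Friction and masses are not known exactly. Their poses are not given: they have to be found in the camera images.
- board (a joint): tilt of the white sorting board (rad): 0 level, up to 0.28 at its stop, when its far edge (board +x, over the trough) is lowest. A spring holds it level and returns it when let go; it takes about 6 N on a yellow tab to start and 8 to 10 N for full tilt, 25 mm down at the tab.
- board_top (a point): top face of the board at its centre, on the tilt axis, 100 mm above the table when level; x points downhill to the trough, y along the tilt axis, z up. Board 260 (x) by 290 (y) by 6 mm; rails 6 mm high, 5 mm thick on both y edges and the uphill edge, downhill edge open. Parts start in two rows (x) and three columns (y), mixed, so a module may lie downhill of a roller.
- tab_left (a point): top face of the yellow press tab (sticks out 50 mm beyond the board's +y edge, 70 mm along x), at board x = 90, y = +175 mm, level with the board's top: press it down to tip the board
- tab_right (a point): the same tab on the -y edge, at board x = 90, y = -175 mm
- trough_in (a point): centre of the floor of the blue catch trough, fixed beyond the board's downhill edge; axes as the level board. Inside 100 mm (x) by 310 mm (y), near wall 30 mm, far wall 110 mm, end walls 80 mm high above the table.
- roller_a: orange plastic guide roller, a smooth cylinder 28 mm in diameter and 60 mm long, about 45 g, with black hubs; origin at its centre, own y along its axis. It lies on the board with its axis roughly along the board's y and rolls freely.
- roller_b: orange plastic guide roller, a smooth cylinder 28 mm in diameter and 60 mm long, about 45 g, with black hubs; origin at its centre, own y along its axis. It lies on the board with its axis roughly along the board's y and rolls freely.
- roller_c: orange plastic guide roller, a smooth cylinder 28 mm in diameter and 60 mm long, about 45 g, with black hubs; origin at its centre, own y along its axis. It lies on the board with its axis roughly along the board's y and rolls freely.
- module_a: flat module housing, aluminium, 108 x 41 x 14 mm (own x, y, z), about 190 g, with a blue strip at one end and a green circuit edge with gold contacts at the other; origin at the centre of its underside, z up. It slides only if pushed: it grips the board even at full tilt, and stops any roller that runs into it.
- module_b: flat module housing, aluminium, 108 x 41 x 14 mm (own x, y, z), about 190 g, with a blue strip at one end and a green circuit edge with gold contacts at the other; origin at the centre of its underside, z up. It slides only if pushed: it grips the board even at full tilt, and stops any roller that runs into it.
- tray_in (a point): centre of the floor of the low black module tray, fixed on the table, left or right of the board; floor 4 mm above the table, inside 260 mm (own x) by 130 mm (own y), rim 18 mm above the table. Two modules fit end to end along x.
- green_box: green lidded box, 150 x 110 x 77 mm, a bystander on the side away from the tray; origin under its centre
- bottle: closed bottle with a red cap, 54 mm across, 150 mm high, a bystander; origin under its centre
- driver: light grey electric screwdriver lying along its own x, about 225 x 40 x 40 mm, a bystander; origin on its underside
Things that resemble listed ones, but are neither listed nor needed, are in the scene too. Leave any brown or pink look-alike of the module_b alone.

How it is judged:
By the outcome, as a careful person would: the job done as asked, in the order asked, and still so for the second after the job is handed in, with the robot touching nothing.
It also fails if it takes over 72 s, if anything falls off the work surface, if the arm or the gripper's body presses on something with over 40 N, if the wrist force passes 120 N, or if a joint passes its speed limit or range.

### The arm

A 6-joint arm with a two-finger parallel gripper is mounted at the origin on the work surface. World frame = base frame: x ahead of the robot, y to its left, z up, the work surface at z = 0. Lengths are in m, angles in rad, forces in N, time in s.
With the tool pointing down it reaches from about 0.225 to 0.875 m from the base axis. Payload 3.4 kg.
Tool frame: the origin (TCP) lies on the centre line of the jaws, within the pads' length; the fingertips stand 11 mm ahead of it and the grasp point (between the pads) lies 8 mm behind it; z points along the fingers, y is the line along which they close (so a half turn about z gives the same grasp; the last joint's range is limited). The gripper opens to 85 mm and grips with 20 to 120 N. Pads are 22 mm wide; open, the fingers measure 114 mm over their backs; the gripper's body (76 mm by 85 mm) begins 54 mm behind the grasp point. The pads swing forward as they close: fully open they stand 13 mm farther back than shut.
Start: joints at [1.155, 0.276, 1.505, -0, 1.361, -0.121], TCP at [0.167, 0.55, 0.242] pointing down, gripper open.
Joint ranges: [-2.89, 2.89], [-0.75, 2.08], [0.22, 2.7], [-1.18, 4.32], [0.11, 2.71], [-2.7, 2.7]. Speed limits (rad/s): [2.57, 2.57, 3.14, 3.14, 3.14, 3.14].

### API

Orientations are given as a unit quaternion [w, x, y, z].
In Python, from rig import manip, eyes, job gives the robot as it stands.
- The arm moves only by the tool drive_tool, never from a script. Its argument "rows" is a list of rows, each a list of 3 entries, a list of its own where there are three numbers: the turn, a rotation vector about the world's x, y, z in rad, then the shift along the world's x, y, z in cm, then the finger opening in cm, from 0 to 8.54. A call has 1 to 8 rows; each row shifts and turns the commanded pose from where the row before left it; what a row does not reach is not made up. A row lasts 1/8 s, in which the tool goes at most 62.5 mm and 10.7 degrees, less where a joint would pass 70% of its speed; a pose out of reach is approached as far as the arm can. A call is refused whole if a number of a shift passes 6.25 or a number of a turn 0.188, either way. A call with a gripper value outside its range is refused whole. The fingers move at their own pace and stop on an object; "force" is the grip in N (left out, the last holds). Time passes only in rows, so rows that do not move let the fingers close. It gives the time, the measured TCP pose, the force, the opening and the grip force at its end, in the units of the state.
- manip.get_state(): the state, without advancing time (a new reading comes with each control period).
- eyes.get_image(name): name is "scene" or "side" or "wrist"; returns the picture (384x512x3 uint8, red, green, blue); there is no depth.
- eyes.get_calibration(name): a dict with "camera_matrix" (3x3 intrinsics, pixels), "view" (4x4, takes a point from world to camera coordinates). Camera axes: x right, y up, looking along -z (the intrinsics and any distortion apply to the point x, -y, -z); pixel columns grow to the right and rows downward; lengths in m; the calibration is good to about 2 mm. A picture is of the moment at which its call begins: read the wrist's pose just before it. get_calibration takes no time and is no camera call; for the wrist camera it gives the pose at the moment of the call.
- job.sign_off(): hands the job in; it is judged then, once.
The state is a dict: "clock": time; "qpos": joint angles; "qd": joint speeds; "effort": joint torques, N m; "position": TCP position; "ee_rot": TCP orientation; "contact_force": force on the tool from outside, world axes, zero at the start; "moment": the same for the moment, N m; "width": finger opening in m; "gripper_force": force on a finger pad.
Only numpy, scipy, OpenCV 4.12 (cv2) and the standard library are available. Lean on these libraries where they do the work, as an engineer would, in place of code of your own. Each camera call takes 0.05 s, during which the arm holds its last target. There are 200 camera calls.

## Working session

There is one attempt and no reset: what is moved stays moved. The work goes in short steps, Python scripts to look and compute and a tool call to move; the robot and the scene stay as the last step left them, time stands still between calls to the robot, and variables do not carry over. Pictures are saved under pics/ and viewed, at most 10 in all, crops included, and the job is handed in when it is done.

Besides the shell and the picture viewer there is one more tool, called after ">>>" as a command line: name --argument value ..., lists and objects as JSON in quotes. drive_tool: Moves the arm, as the interface text tells. Its arguments: {"type":"object","properties":{"rows":{"type":"array"},"force":{"type":"number"}},"required":["rows"]}

```bash
mkdir -p pics; cat > h.py <<'E'
import numpy as np, cv2
from rig import manip, eyes, job
def snap(n,f):
    c=eyes.get_calibration(n); im=eyes.get_image(n); cv2.imwrite(f'pics/{f}.png',im[:,:,::-1]); return im,c
def ray(c,u,v):
    K=np.array(c['camera_matrix']);V=np.array(c['view']);R=V[:3,:3]
    d=np.linalg.solve(K,[u,v,1]);d=R.T@(d*[1,-1,-1]);o=-R.T@V[:3,3];return o,d
def onz(c,u,v,z):
    o,d=ray(c,u,v);return o+d*(z-o[2])/d[2]
def proj(c,p):
    K=np.array(c['camera_matrix']);V=np.array(c['view']);q=(V[:3,:3]@p+V[:3,3])*[1,-1,-1];q=K@q;return q[:2]/q[2]
E
python3 - <<'E'
from h import *
a,c=snap('scene','s0');b,d=snap('side','d0');w,e=snap('wrist','w0')
import pickle;pickle.dump((c,d,e),open('cal.pkl','wb'))
cv2.imwrite('pics/all0.png',cv2.resize(np.hstack([a,b])[:,:,::-1],None,fx=.78,fy=.78))
for k in (c,d,e): print({x:(np.round(y,3).tolist() if x in('camera_matrix','view') else y) for x,y in k.items()})
E
```

```text
{'camera_matrix': [[448.84, 0.0, 254.515], [0.0, 448.84, 191.585], [0.0, 0.0, 1.0]], 'view': [[-0.876, 0.482, 0.02, 0.484], [-0.317, -0.608, 0.728, 0.093], [0.363, 0.631, 0.685, -1.42], [0.0, 0.0, 0.0, 1.0]]}
{'camera_matrix': [[451.138, 0.0, 254.378], [0.0, 451.138, 187.484], [0.0, 0.0, 1.0]], 'view': [[0.998, -0.059, -0.018, -0.552], [0.055, 0.702, 0.71, -0.101], [-0.029, -0.71, 0.704, -1.154], [0.0, 0.0, 0.0, 1.0]]}
{'camera_matrix': [[269.126, 0.0, 257.795], [0.0, 269.126, 190.243], [0.0, 0.0, 1.0]], 'view': [[0.291, 0.957, 0.0, -0.574], [-0.913, 0.278, -0.3, 0.039], [-0.287, 0.087, 0.954, -0.38], [0.0, 0.0, 0.0, 1.0]]}
```

View pics/s0.png

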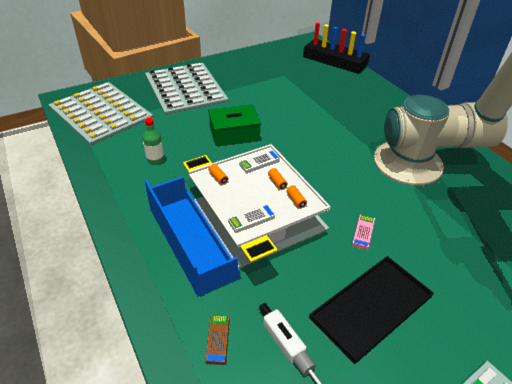

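View pics/d0.png

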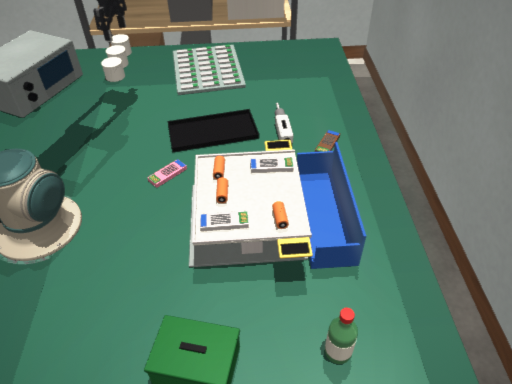

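The pictures show, in side-view pixels: rollers at (219,166), (222,190) and (281,215), modules at (272,164) and (225,220). The +y module lies downhill of the +y roller. Look-alikes are pink at (168,173) and brown at (328,141), both off the board. The trough lies toward world +x, the tray at (213,130), the tabs at (278,145) and (294,248).

```bash
cat > m.py <<'E'
from h import *
def measure(im,c,verbose=1):
    hsv=cv2.cvtColor(im,cv2.COLOR_RGB2HSV);out={}
    for n,lo,hi,z,ar in [('orange',(5,180,120),(16,255,255),.114,60),('yellow',(24,150,120),(34,255,255),.1,60),('blue',(100,150,80),(125,255,255),.114,15),('green',(38,80,40),(65,255,230),.114,15),('black',(0,0,0),(180,255,38),.004,400)]:
        m=cv2.inRange(hsv,lo,hi)
        cs,_=cv2.findContours(m,cv2.RETR_EXTERNAL,cv2.CHAIN_APPROX_NONE)
        for k in cs:
            if cv2.contourArea(k)<ar: continue
            r=cv2.minAreaRect(k);P=np.array([onz(c,u,v,z)[:2] for u,v in k[:,0]],np.float32)
            R=cv2.minAreaRect((P*1000))
            if verbose:print(n,np.round(r[0]),'w',np.round(R[0]),np.round(R[1]),round(R[2],1))
E
python3 - <<'E'
from m import *;import pickle
cal=pickle.load(open('cal.pkl','rb'))
for f,c in zip(['d0','s0'],[cal[1],cal[0]]):
    im=cv2.imread(f'pics/{f}.png')[:,:,::-1].copy();print(f);measure(im,c)
print(np.array(manip.get_state()['ee_rot']))
b=cv2.imread('pics/d0.png')[120:270,150:370];s=cv2.imread('pics/s0.png')[140:290,140:340]
cv2.imwrite('pics/c0.png',cv2.resize(b,None,fx=3.6,fy=3.6,interpolation=2))
E
```

```text
d0
blue [203. 220.] w [ 434. -108.] [ 9. 30.] 1.1
blue [180. 163.] w [370.  90.] [ 8. 26.] 34.5
blue [329. 209.] w [717. -75.] [363. 108.] 87.5
blue [350. 190.] w [779. -23.] [  9. 326.] 0.3
green [343. 333.] w [ 691. -397.] [53. 49.] 63.5
green [194. 347.] w [ 424. -407.] [ 99. 143.] 74.7
black [213. 129.] w [442. 368.] [267. 156.] 9.7
black [110.  20.] w [ -21. 1228.] [128. 422.] 7.7
s0
orange [217. 338.] w [810. 319.] [63. 35.] 58.9
orange [296. 196.] w [470.  64.] [72. 30.] 85.5
orange [276. 177.] w [477. -20.] [77. 30.] 87.3
orange [217. 173.] w [ 607. -107.] [29. 75.] 4.3
yellow [258. 248.] w [629. 155.] [72. 53.] 0.2
yellow [352.  43.] w [-226. -604.] [217.  18.] 48.7
yellow [325.  35.] w [-170. -709.] [217.  17.] 52.2
blue [216. 358.] w [830. 353.] [10. 31.] 61.8
blue [361. 242.] w [421. 260.] [ 8. 28.] 41.5
blue [268. 210.] w [557.  72.] [11. 32.] 0.1
blue [191. 229.] w [750.  24.] [117. 388.] 0.4
blue [274. 154.] w [ 434. -109.] [ 7. 31.] 2.2
blue [420.  52.] w [-512. -567.] [1098.  773.] 38.4
green [366. 218.] w [361. 207.] [17. 29.] 42.3
green [152. 141.] w [ 714. -322.] [38. 47.] 62.8
black [371. 305.] w [439. 356.] [278. 141.] 9.8
black [336.  56.] w [-226. -695.] [189. 294.] 29.0
[-1.93880736e-04  1.46814683e-01  9.89163751e-01 -6.96304197e-04]
```

View pics/c0.png

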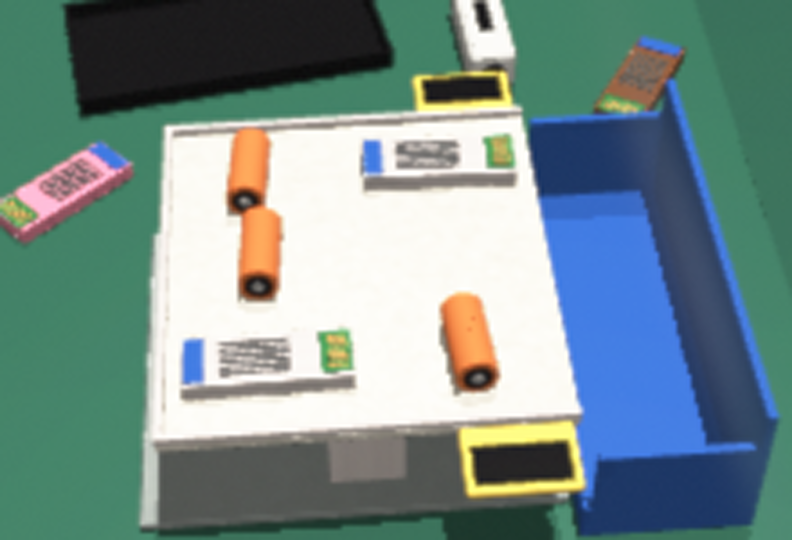

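Choices: the modules are the two silver ones on the board; the pink and brown look-alikes are off it. Plan: press the left tab for a first tip (b and c leave, a stops at module_a), shift that module to the middle column, and tip again.

>>> drive_tool --rows '[[[0,0,0.037],[4.6,-3.9,0],0],[[0,0,0.037],[4.6,-3.9,0],0],[[0,0,0.037],[4.6,-3.9,0],0],[[0,0,0.037],[4.6,-3.9,0],0],[[0,0,0.037],[4.6,-3.9,0],0],[[0,0,0.037],[4.6,-3.9,0],0],[[0,0,0.037],[4.6,-3.9,0],0],[[0,0,0.037],[4.6,-3.9,0],0]]'

```text
clock: 1.15
position: [0.5363, 0.2368, 0.2421]
ee_rot: [-0.0, -0.001, 1.0, 0.0]
contact_force: [0.9, 1.0, 0.2]
width: -0.0005
gripper_force: 0.0
```

>>> drive_tool --rows '[[[0,0,0],[4.7,-3.6,0],0],[[0,0,0],[4.7,-3.7,0],0],[[0,0,0],[0,0,-5],0],[[0,0,0],[0,0,-4],0],[[0,0,0],[0,0,-2.5],0],[[0,0,0],[0,0,0],0]]'

```text
clock: 1.9
position: [0.6273, 0.1648, 0.1246]
ee_rot: [-0.003, -0.001, 1.0, -0.0]
contact_force: [0.4, -0.6, 0.5]
width: 0.0002
gripper_force: 0.0
```

```bash
python3 - <<'E'
from m import *
w,e=snap('wrist','w1');measure(w,e);
E
```

```text
yellow [237. 228.] w [628. 152.] [68. 49.] 0.0
blue [171. 317.] w [683. 107.] [ 4. 19.] 37.2
blue [ 77. 301.] w [671.  48.] [103.  22.] 90.0
blue [ 75. 118.] w [558.  70.] [12. 36.] 0.0
black [442. 238.] w [683. 357.] [15. 48.] 3.7
black [357. 233.] w [676. 267.] [23. 39.] 3.4
black [258. 286.] w [757. 165.] [596. 257.] 89.9
black [462.  74.] w [523. 345.] [124.  89.] 9.7
```

View pics/w1.png

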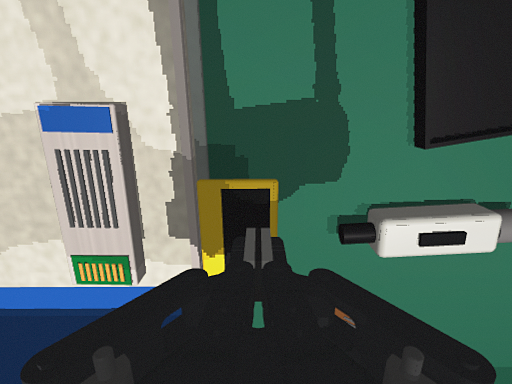

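The wrist view shows the closed fingers over the yellow tab (237,228) and module_a at (85,190) with its axis along x. I'll press now.

>>> drive_tool --rows '[[[0,0,0],[0,0,-1.0],0],[[0,0,0],[0,0,-0.6],0],[[0,0,0],[0,0,-0.6],0],[[0,0,0],[0,0,-0.5],0],[[0,0,0],[0,0,-0.5],0],[[0,0,0],[0,0,-0.4],0],[[0,0,0],[0,0,0],0],[[0,0,0],[0,0,0],0]]'

```text
clock: 2.95
position: [0.6281, 0.1654, 0.0928]
ee_rot: [-0.001, -0.001, 1.0, 0.0]
contact_force: [-3.5, -0.6, 7.5]
width: -0.0001
gripper_force: 3.5
```

>>> drive_tool --rows '[[[0,0,0],[0,0,-0.4],0],[[0,0,0],[0,0,-0.3],0],[[0,0,0],[0,0,0],0],[[0,0,0],[0,0,0],0],[[0,0,0],[0,0,0],0]]'

```text
clock: 3.58
position: [0.6283, 0.1654, 0.0869]
ee_rot: [-0.0, -0.001, 1.0, 0.0]
contact_force: [-6.1, 0.5, 13.0]
width: -0.0
gripper_force: 5.3
```

```bash
python3 - <<'E'
from m import *
w,e=snap('side','d1');s,f=snap('scene','s1');measure(s,f)
cv2.imwrite('pics/c1.png',np.hstack([cv2.resize(w[120:270,150:370],None,fx=1.8,fy=1.8),cv2.resize(s[140:290,130:350],None,fx=1.8,fy=1.8)])[:,:,::-1])
E
```

```text
orange [218. 334.] w [806. 313.] [79. 35.] 59.4
yellow [260. 254.] w [639. 173.] [72. 49.] 10.4
yellow [199. 169.] w [ 637. -162.] [85. 39.] 16.1
blue [216. 358.] w [830. 353.] [10. 31.] 61.8
blue [361. 242.] w [420. 260.] [ 9. 28.] 39.5
blue [191. 229.] w [750.  24.] [117. 388.] 0.4
blue [511.  26.] w [-928. -405.] [351.  12.] 36.0
blue [418.  60.] w [-456. -457.] [1076.  284.] 42.8
blue [336.   8.] w [-342. -878.] [291.  74.] 40.1
green [235. 231.] w [659.  94.] [18. 31.] 9.3
green [366. 218.] w [361. 207.] [17. 28.] 42.3
green [152. 142.] w [ 717. -318.] [28. 45.] 62.8
black [371. 305.] w [439. 356.] [277. 141.] 9.8
black [264. 234.] w [551.  49.] [175.  95.] 62.0
```

View pics/c1.png

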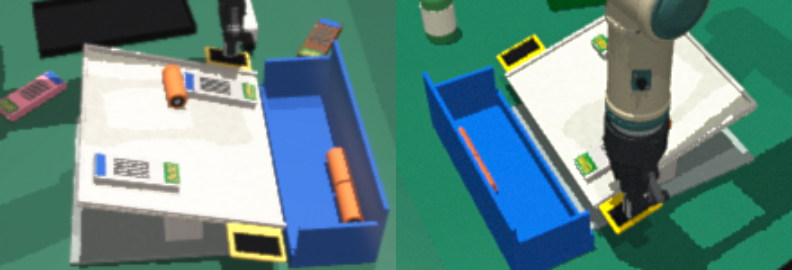

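Two rollers are in the trough, roller a rests against module_a, and both modules held. I'll release slowly, then go above module_a.

>>> drive_tool --rows '[[[0,0,0],[0,0,0.6],0],[[0,0,0],[0,0,0.6],0],[[0,0,0],[0,0,0.6],0],[[0,0,0],[0,0,0.7],0],[[0,0,0],[0,0,1.5],0],[[0,0,0],[0,0,6],5.5],[[0,0,0],[-1.0,-4.5,0],5.5],[[0,0,0],[-1.2,-4.7,0],5.5]]'

```text
clock: 4.68
position: [0.6071, 0.0728, 0.1856]
ee_rot: [0.001, -0.002, 1.0, -0.0]
contact_force: [-0.3, -0.6, 0.6]
width: 0.054
gripper_force: 0.0
```

>>> drive_tool --rows '[[[0,0,0],[0,0,0],5.5],[[0,0,0],[0,0,0],5.5]]'

```text
clock: 4.92
position: [0.6071, 0.0734, 0.1846]
ee_rot: [0.0, -0.0, 1.0, 0.0]
contact_force: [0.8, 0.1, -0.2]
width: 0.0549
gripper_force: 0.0
```

```bash
python3 - <<'E'
from m import *
w,e=snap('wrist','w2');measure(w,e)
s,f=snap('side','d2');measure(s,f)
s,f=snap('scene','s2')
E
```

```text
orange [231. 107.] w [532.  53.] [20. 64.] 7.9
yellow [329. 221.] w [629. 136.] [39. 13.] 0.5
yellow [352. 221.] w [630. 153.] [69. 47.] 0.6
blue [136. 366.] w [779. -48.] [40.  7.] 89.8
blue [ 23. 302.] w [ 703. -141.] [81.  6.] 0.3
blue [122. 276.] w [674. -45.] [24. 83.] 1.2
blue [255. 275.] w [674.  70.] [25. 90.] 0.6
blue [255. 144.] w [559.  71.] [35. 12.] 90.0
black [412. 224.] w [675. 269.] [24. 46.] 3.7
black [256. 287.] w [790.  71.] [806. 318.] 89.8
black [486.  78.] w [507. 323.] [166.  57.] 12.8
orange [244. 167.] w [533.  62.] [22. 66.] 6.6
blue [203. 220.] w [ 434. -108.] [ 9. 30.] 1.1
blue [254. 164.] w [557.  72.] [27.  8.] 86.8
blue [180. 163.] w [370.  90.] [ 8. 26.] 34.5
blue [328. 209.] w [716. -75.] [363. 106.] 87.6
blue [350. 189.] w [779. -19.] [  9. 318.] 0.2
green [336. 360.] w [ 670. -446.] [ 9. 33.] 70.4
green [342. 333.] w [ 690. -396.] [53. 48.] 63.5
green [196. 348.] w [ 427. -405.] [ 96. 148.] 74.0
black [213. 130.] w [442. 368.] [267. 155.] 9.8
black [272. 115.] w [648. 445.] [381. 113.] 86.3
```

View pics/w2.png

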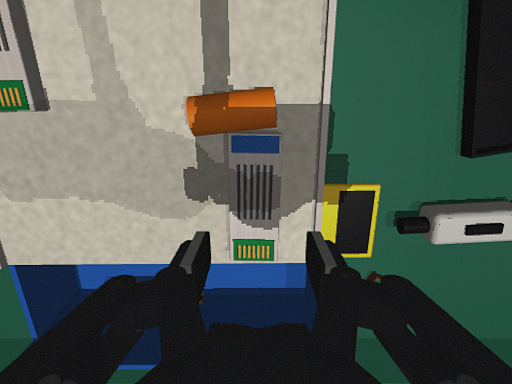

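>>> drive_tool --rows '[[[0,0,0],[0,-0.2,-4],5.5],[[0,0,0],[0,0,-2.4],5.5],[[0,0,0],[0,0,-1.0],5.5],[[0,0,0],[0,0,0],5.5],[[0,0,0],[0,0,0],3.5],[[0,0,0],[0,0,0],3.5],[[0,0,0],[0,0,0],3.5],[[0,0,0],[0,0,0],3.5]]' --force 40

```text
clock: 6.08
position: [0.6081, 0.0714, 0.1116]
ee_rot: [0.001, -0.001, 1.0, 0.0]
contact_force: [0.8, 0.9, 5.1]
width: 0.0398
gripper_force: 45.0
```

>>> drive_tool --rows '[[[0,0,0],[0,0,1.5],3.5],[[0,0,0],[0,0,1.5],3.5],[[0,0,0],[0,-3.6,0],3.5],[[0,0,0],[0,-3.6,0],3.5],[[0,0,0],[0,-3.5,0],3.5],[[0,0,0],[0,0,-1.4],3.5],[[0,0,0],[0,0,-1.0],3.5],[[0,0,0],[0,0,0],3.5]]'

```text
clock: 7.08
position: [0.606, -0.0347, 0.1151]
ee_rot: [-0.002, -0.001, 1.0, 0.0]
contact_force: [0.1, -0.2, -1.2]
width: 0.0403
gripper_force: 44.1
```

>>> drive_tool --rows '[[[0,0,0],[0,0,-0.3],3.5],[[0,0,0],[0,0,-0.2],3.5],[[0,0,0],[0,0,0],3.5]]'

```text
clock: 7.45
position: [0.6073, -0.0354, 0.1117]
ee_rot: [0.0, -0.001, 1.0, 0.0]
contact_force: [0.3, 1.3, 0.3]
width: 0.0401
gripper_force: 44.3
```

>>> drive_tool --rows '[[[0,0,0],[0,0,0],5.5],[[0,0,0],[0,0,0],5.5],[[0,0,0],[0,0,3],5.5],[[0,0,0],[0,0,5],4],[[0,0,0],[0.6,6,0],0],[[0,0,0],[0.7,6,0],0],[[0,0,0],[0.8,6,0],0],[[0,0,0],[0,2,0],0]]'

```text
clock: 8.45
position: [0.6283, 0.1676, 0.1914]
ee_rot: [0.0, -0.002, 1.0, 0.001]
contact_force: [0.5, -0.7, -0.4]
width: -0.0001
gripper_force: 0.0
```

```bash
python3 - <<'E'
from m import *
s,f=snap('side','d3');measure(s,f)
E
```

```text
blue [203. 220.] w [ 434. -108.] [ 9. 30.] 1.1
blue [256. 193.] w [556. -33.] [27.  7.] 86.4
blue [180. 163.] w [370.  90.] [ 8. 26.] 44.1
blue [329. 209.] w [717. -75.] [363. 108.] 87.5
blue [350. 189.] w [779. -19.] [  9. 318.] 0.2
green [342. 333.] w [ 690. -396.] [55. 48.] 58.5
green [195. 346.] w [ 425. -406.] [ 97. 143.] 74.5
black [213. 129.] w [442. 368.] [267. 156.] 9.7
black [280.  86.] w [683. 613.] [399. 110.] 85.7
```

>>> drive_tool --rows '[[[0,0,0],[0,-0.2,-5],0],[[0,0,0],[0,0,-2.5],0],[[0,0,0],[0,0,-0.7],0],[[0,0,0],[0,0,-0.7],0],[[0,0,0],[0,0,-0.6],0],[[0,0,0],[0,0,-0.5],0],[[0,0,0],[0,0,-0.5],0],[[0,0,0],[0,0,-0.5],0]]'

```text
clock: 9.5
position: [0.6281, 0.161, 0.0861]
ee_rot: [0.001, -0.0, 1.0, -0.0]
contact_force: [-10.6, -2.1, 35.8]
width: -0.0004
gripper_force: 15.9
```

>>> drive_tool --rows '[[[0,0,0],[0,0,0],0],[[0,0,0],[0,0,0],0],[[0,0,0],[0,0,0],0],[[0,0,0],[0,0,0],0],[[0,0,0],[0,0,0],0]]'

```text
clock: 10.12
position: [0.6281, 0.161, 0.0867]
ee_rot: [0.001, -0.0, 1.0, -0.0]
contact_force: [-6.9, -2.1, 20.0]
width: -0.0003
gripper_force: 8.7
```

```bash
python3 - <<'E'
from m import *
w,e=snap('side','d4');s,f=snap('scene','s4')
cv2.imwrite('pics/c4.png',np.hstack([cv2.resize(w[120:270,150:370],None,fx=1.8,fy=1.8),cv2.resize(s[140:290,130:350],None,fx=1.8,fy=1.8)])[:,:,::-1])
E
```

```text
(no output)
```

View pics/c4.png

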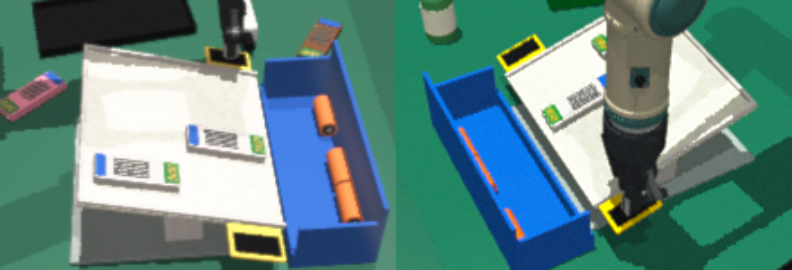

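All three rollers are in the trough and both modules are still on the board. I'll release slowly and fetch module_a.

>>> drive_tool --rows '[[[0,0,0],[0,0,0.9],0],[[0,0,0],[0,0,0.7],0],[[0,0,0],[0,0,0.7],0],[[0,0,0],[0,0,0.7],0],[[0,0,0],[0,0,2],0],[[0,0,0],[0,0,5],0],[[0,0,0],[-1.0,-6,0],5.5],[[0,0,0],[-1.1,-6,0],5.5]]'

```text
clock: 11.22
position: [0.6073, 0.0407, 0.1828]
ee_rot: [0.001, -0.001, 1.0, -0.0]
contact_force: [0.2, 0.2, 0.1]
width: 0.0358
gripper_force: 0.0
```

>>> drive_tool --rows '[[[0,0,0],[0,-6,0],5.5],[[0,0,0],[0,-1.6,0],5.5],[[0,0,0],[0,0,0],5.5]]'

```text
clock: 11.6
position: [0.607, -0.035, 0.1817]
ee_rot: [0.0, 0.001, 1.0, 0.0]
contact_force: [0.0, 1.1, 0.6]
width: 0.0549
gripper_force: 0.0
```

```bash
python3 - <<'E'
from m import *
w,e=snap('wrist','w5');measure(w,e)
E
```

```text
orange [261. 297.] w [694. -33.] [41. 15.] 89.7
orange [216. 297.] w [694. -73.] [31. 15.] 89.7
yellow [ 79. 225.] w [ 631. -190.] [69. 45.] 0.2
yellow [478. 222.] w [629. 155.] [69. 44.] 0.4
blue [134. 370.] w [ 780. -159.] [35.  5.] 89.7
blue [382. 368.] w [779.  86.] [37.  7.] 89.7
blue [504. 321.] w [721. 192.] [ 9. 23.] 61.5
blue [260. 278.] w [674. -34.] [92. 23.] 89.8
blue [430. 281.] w [678. 115.] [33.  6.] 0.3
blue [368. 274.] w [670.  59.] [35. 17.] 89.8
blue [274. 143.] w [557. -23.] [11. 11.] 85.6
black [256. 308.] w [815. -38.] [798. 260.] 89.7
black [ 75. 226.] w [ 677. -265.] [86. 42.] 0.2
black [481. 223.] w [675. 245.] [85. 43.] 0.4
```

>>> drive_tool --rows '[[[0,0,0],[0,0,-4],5.5],[[0,0,0],[0,0,-2.2],5.5],[[0,0,0],[0,0,-0.8],5.5],[[0,0,0],[0,0,0],3.5],[[0,0,0],[0,0,0],3.5],[[0,0,0],[0,0,0],3.5],[[0,0,0],[0,0,3],3.5],[[0,0,0],[0,0,5],3.5]]'

```text
clock: 12.65
position: [0.6058, -0.0336, 0.1906]
ee_rot: [-0.002, -0.0, 1.0, 0.0]
contact_force: [0.0, -0.0, -2.2]
width: 0.0395
gripper_force: 44.6
```

>>> drive_tool --rows '[[[0,0,0.024],[-1.5,5.8,0],3.5],[[0,0,0.024],[-1.5,5.8,0],3.5],[[0,0,0.024],[-1.5,5.8,0],3.5],[[0,0,0.024],[-1.5,5.8,0],3.5],[[0,0,0.024],[-1.5,5.8,0],3.5],[[0,0,0.024],[-1.5,5.8,0],3.5],[[0,0,0.025],[-1.4,5.8,0],3.5],[[0,0,0],[0,0,0],3.5]]'

```text
clock: 13.65
position: [0.5016, 0.3765, 0.1916]
ee_rot: [0.0, -0.088, 0.996, 0.001]
contact_force: [0.0, -0.2, -1.7]
width: 0.04
gripper_force: 44.7
```

```bash
python3 - <<'E'
from m import *
s,f=snap('scene','s6')
w,e=snap('wrist','w6')
cv2.imwrite('pics/c6.png',np.hstack([cv2.resize(w,(400,300)),cv2.resize(s,(400,300))])[:,:,::-1])
E
```

```text
(no output)
```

View pics/c6.png

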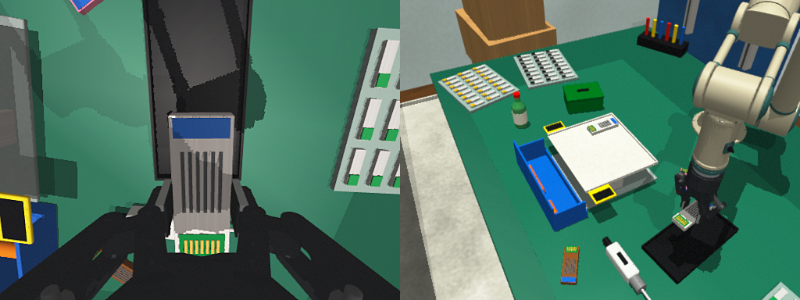

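The wrist view shows the module held in line with the tray and centred across it (tray edges at about 145 and 255 of 400). Lowering.

>>> drive_tool --rows '[[[0,0,0],[0,-0.2,-5],3.5],[[0,0,0],[0,0,-5],3.5],[[0,0,0],[0,0,-4],3.5],[[0,0,0],[0,0,-2],3.5],[[0,0,0],[0,0,-0.9],3.5],[[0,0,0],[0,0,0],3.5]]'

```text
clock: 14.5
position: [0.5036, 0.3693, 0.0224]
ee_rot: [-0.0, -0.084, 0.996, -0.0]
contact_force: [-0.2, -0.5, -1.3]
width: 0.04
gripper_force: 44.6
```

>>> drive_tool --rows '[[[0,0,0],[0,0,-0.4],3.5],[[0,0,0],[0,0,-0.2],3.5],[[0,0,0],[0,0,0],3.5]]'

```text
clock: 14.88
position: [0.5031, 0.3703, 0.0167]
ee_rot: [0.0, -0.085, 0.996, 0.0]
contact_force: [-0.0, 0.3, -2.5]
width: 0.0398
gripper_force: 44.7
```

>>> drive_tool --rows '[[[0,0,0],[0,0,-0.1],3.5],[[0,0,0],[0,0,0],3.5],[[0,0,0],[0,0,0],5.5],[[0,0,0],[0,0,0],5.5],[[0,0,0],[0,0,5],5.5],[[0,0,0],[0,0,6],5.5],[[0,0,0],[0,0,6],5.5],[[0,0,0],[0,0,0.5],5.5]]'

```text
clock: 15.88
position: [0.5059, 0.3719, 0.1965]
ee_rot: [0.005, -0.085, 0.996, 0.003]
contact_force: [0.9, -0.3, 0.3]
width: 0.055
gripper_force: 0.0
```

>>> drive_tool --rows '[[[0,0,-0.021],[-0.25,-6,0],5.5],[[0,0,-0.021],[-0.25,-6,0],5.5],[[0,0,-0.021],[-0.25,-6,0],5.5],[[0,0,-0.021],[-0.25,-6,0],5.5],[[0,0,-0.021],[-0.25,-6,0],5.5],[[0,0,-0.021],[-0.25,-6,0],5.5],[[0,0,-0.021],[-0.25,-6,0],5.5],[[0,0,-0.022],[-0.25,-5.8,0],5.5]]'

```text
clock: 16.88
position: [0.4822, -0.1095, 0.1895]
ee_rot: [-0.0, -0.0, 1.0, 0.0]
contact_force: [1.0, 0.5, 0.5]
width: 0.0546
gripper_force: 0.0
```

>>> drive_tool --rows '[[[0,0,0],[0,0,0],5.5],[[0,0,0],[0,0,0],5.5]]'

```text
clock: 17.12
position: [0.4824, -0.1074, 0.1895]
ee_rot: [-0.001, -0.0, 1.0, 0.001]
contact_force: [-0.5, -0.0, 0.1]
width: 0.0548
gripper_force: 0.0
```

```bash
python3 - <<'E'
from m import *
w,e=snap('wrist','w7');measure(w,e)
s,f=snap('scene','s7');measure(s,f)
cv2.imwrite('pics/c7.png',np.hstack([cv2.resize(w,(400,300)),cv2.resize(s[192:,200:],(400,246)).copy() if 0 else cv2.resize(s[150:384,200:512],(400,300))])[:,:,::-1])
E
```

```text
orange [384. 367.] w [662.  21.] [37. 14.] 89.7
yellow [497. 325.] w [626. 141.] [12. 62.] 89.6
blue [254. 145.] w [ 435. -111.] [35. 12.] 89.9
green [ 17. 350.] w [ 639. -348.] [10. 36.] 42.1
green [ 68. 307.] w [ 586. -285.] [15.  9.] 89.8
black [256. 308.] w [ 696. -109.] [817. 266.] 89.7
black [ 38. 122.] w [ 439. -363.] [ 68. 194.] 78.9
orange [217. 338.] w [810. 320.] [63. 35.] 59.6
yellow [258. 248.] w [629. 155.] [72. 53.] 0.5
yellow [351.  43.] w [-226. -604.] [217.  18.] 48.6
yellow [325.  35.] w [-169. -709.] [217.  17.] 52.0
blue [216. 358.] w [830. 353.] [10. 31.] 61.8
blue [370. 305.] w [509. 400.] [12. 30.] 10.3
blue [361. 242.] w [421. 260.] [ 8. 28.] 41.5
blue [191. 229.] w [750.  24.] [117. 388.] 0.4
blue [274. 154.] w [ 435. -109.] [10. 31.] 2.2
blue [496.  60.] w [-707. -282.] [1150.   72.] 35.7
blue [387.  41.] w [-390. -617.] [959. 531.] 40.6
green [366. 218.] w [361. 207.] [17. 29.] 42.3
green [152. 141.] w [ 713. -318.] [46. 38.] 4.1
black [371. 305.] w [439. 356.] [277. 141.] 9.6
black [261. 115.] w [ 276. -458.] [392. 117.] 60.0
black [335.  56.] w [-226. -695.] [189. 294.] 28.9
```

View pics/c7.png

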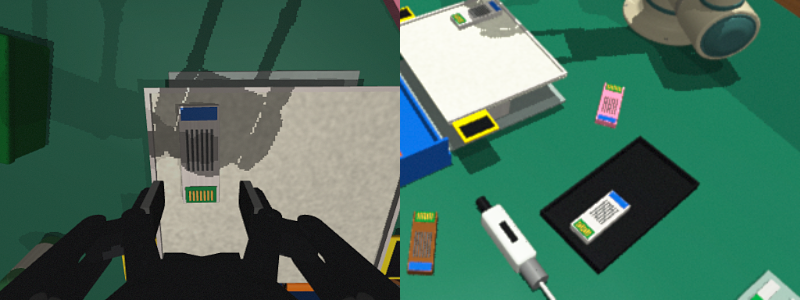

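```bash
python3 - <<'E'
from h import *
c=eyes.get_calibration('scene');sd=eyes.get_calibration('side')
for n,cc,f in(('s',c,'s7'),('d',sd,'d0')):
    im=cv2.imread(f'pics/{f}.png');h=cv2.cvtColor(im,cv2.COLOR_BGR2HSV)
    x0,y0,x1,y1=(300,250,445,365) if n=='s' else (155,105,265,152)
    m=np.zeros(h.shape[:2],np.uint8);m[y0:y1,x0:x1]=(h[y0:y1,x0:x1,2]<60)*255
    k=max(cv2.findContours(m,0,1)[0],key=cv2.contourArea)
    a=cv2.approxPolyDP(cv2.convexHull(k),6,True)[:,0]
    for z in (0.0,.018): print(n,z,[(np.round(onz(cc,u,v,z)[:2]*1000).astype(int).tolist(),(int(u),int(v))) for u,v in a])
print(onz(c,370,305,.018))
for L in(63,-63):
  for s in(-54,54):
    u=np.array([.986,.168]);p=np.array([.441,.361])+u*(L+s)/1000;print(L,s,np.round(p,3),proj(c,np.r_[p,.018]).round())
p=np.array([.5036,.370]);print(proj(c,np.r_[p,.018]),manip.get_state()['position'])
E
```

```text
s 0.0 [([310, 261], (387, 256)), ([292, 399], (432, 294)), ([561, 447], (354, 363)), ([581, 308], (309, 315))]
s 0.018 [([324, 270], (387, 256)), ([306, 406], (432, 294)), ([570, 452], (354, 363)), ([589, 317], (309, 315))]
d 0.0 [([585, 342], (258, 133)), ([321, 276], (172, 151)), ([297, 429], (168, 121)), ([560, 474], (248, 109))]
d 0.018 [([584, 319], (258, 133)), ([325, 254], (172, 151)), ([302, 404], (168, 121)), ([559, 448], (248, 109))]
[0.45243932 0.36054086 0.018     ]
63 -54 [0.45  0.363] [371. 305.]
63 54 [0.556 0.381] [338. 332.]
-63 -54 [0.326 0.341] [406. 277.]
-63 54 [0.432 0.359] [377. 301.]
[354.62924221 317.76622038] [ 0.48273074 -0.10641647  0.18987747]
```

Module_a lies flat in the +x half of the tray. The other half is free, centred near (0.384, 0.351). Picking module_b.

>>> drive_tool --rows '[[[0,0,0],[0,-0.2,-4],5.5],[[0,0,0],[0,0,-2.7],5.5],[[0,0,0],[0,0,-1.1],5.5],[[0,0,0],[0,0,0],3.5],[[0,0,0],[0,0,0],3.5],[[0,0,0],[0,0,0],3.5],[[0,0,0],[0,0,3],3.5],[[0,0,0],[0,0,5],3.5]]'

```text
clock: 18.23
position: [0.4819, -0.1094, 0.1922]
ee_rot: [-0.002, -0.0, 1.0, 0.001]
contact_force: [0.5, -0.4, -1.6]
width: 0.04
gripper_force: 42.9
```

>>> drive_tool --rows '[[[0,0,0.021],[-1.2,5.7,0],3.5],[[0,0,0.021],[-1.2,5.7,0],3.5],[[0,0,0.021],[-1.2,5.7,0],3.5],[[0,0,0.021],[-1.2,5.7,0],3.5],[[0,0,0.021],[-1.2,5.7,0],3.5],[[0,0,0.021],[-1.2,5.7,0],3.5],[[0,0,0.021],[-1.2,5.7,0],3.5],[[0,0,0.022],[-1.4,5.7,0],3.5]]'

```text
clock: 19.23
position: [0.3848, 0.3481, 0.1931]
ee_rot: [0.001, -0.085, 0.996, 0.0]
contact_force: [0.2, 0.2, -1.5]
width: 0.0394
gripper_force: 43.0
```

>>> drive_tool --rows '[[[0,0,0],[0,0,0],3.5],[[0,0,0],[0,0,0],3.5]]'

```text
clock: 19.48
position: [0.3849, 0.3459, 0.1924]
ee_rot: [0.0, -0.085, 0.996, -0.0]
contact_force: [-0.3, 0.1, -1.4]
width: 0.0399
gripper_force: 43.0
```

>>> drive_tool --rows '[[[0,0,0],[-0.1,0.5,-5],3.5],[[0,0,0],[0,0,-5],3.5],[[0,0,0],[0,0,-4],3.5],[[0,0,0],[0,0,-2],3.5],[[0,0,0],[0,0,-1],3.5],[[0,0,0],[0,0,-0.5],3.5],[[0,0,0],[0,0,-0.1],3.5],[[0,0,0],[0,0,0],3.5]]'

```text
clock: 20.48
position: [0.3846, 0.3515, 0.0171]
ee_rot: [0.001, -0.085, 0.996, 0.0]
contact_force: [-0.3, -0.9, -1.8]
width: 0.0398
gripper_force: 42.9
```

>>> drive_tool --rows '[[[0,0,0],[0,0,-0.15],3.5],[[0,0,0],[0,0,0],3.5],[[0,0,0],[0,0,0],5.5],[[0,0,0],[0,0,0],5.5],[[0,0,0],[0,0,5],5.5],[[0,0,0],[0,0,6],5.5],[[0,0,0],[0,0,6],5.5],[[0,0,0],[0,0,4],5.5]]'

```text
clock: 21.48
position: [0.3846, 0.3517, 0.2279]
ee_rot: [0.002, -0.085, 0.996, 0.001]
contact_force: [0.3, 0.3, -0.8]
width: 0.0551
gripper_force: 0.0
```

```bash
python3 - <<'E'
from m import *
w,e=snap('side','d8');s,f=snap('wrist','w8')
cv2.imwrite('pics/c8.png',np.hstack([cv2.resize(w,(400,300)),cv2.resize(s,(400,300))])[:,:,::-1])
E
```

```text
(no output)
```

View pics/c8.png

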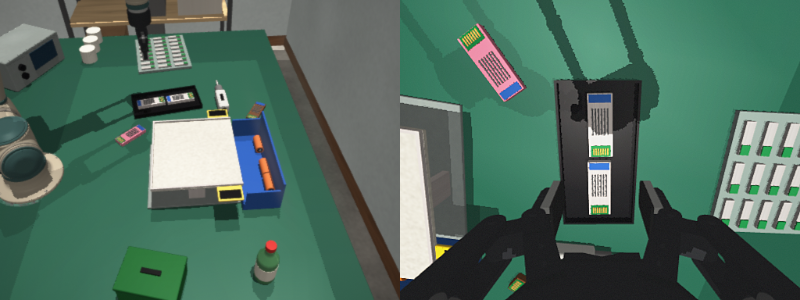

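Both modules lie flat, end to end, in the tray (600,125 and 598,188). The board is empty, the three rollers are in the trough, and the bystanders have not moved.

```bash
python3 -c "
from rig import job;print(job.sign_off())"
```

```text
the job is handed in; nothing more can be done
None
```

The job is handed in: two tips put all three rollers in the trough, and both modules now lie flat, right way up and end to end in the tray, with the green box, bottle and screwdriver not touched (21.5 s on the clock).

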